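# Lay out the microscope lens kit on the mat

### The arm

A 6-joint arm with a two-finger parallel gripper is mounted at the origin on the work surface. World frame = base frame: x ahead of the robot, y to its left, z up, the work surface at z = 0. Lengths are in m, angles in rad, forces in N, time in s.
With the tool pointing down it reaches from about 0.25 to 0.775 m from the base axis. Payload 4 kg.
Tool frame: the origin (TCP) lies at the very end of the fingers, on their centre line; the grasp point (between the pads) lies 19 mm behind it; z points along the fingers, y is the line along which they close (so a half turn about z gives the same grasp; the last joint's range is limited). The gripper opens to 94 mm and grips with 3 to 60 N. Pads are 16 mm wide; open, the fingers measure 119 mm over their backs; the gripper's body (75 mm by 177 mm) begins 78 mm behind the grasp point.
Start: joints at [-1.34, 0.087, 1.371, -0, 1.684, -0.103], TCP at [0.18, -0.52, 0.206] pointing down, gripper open.
Joint ranges: [-3.1, 3.1], [-0.76, 2.03], [0.27, 2.55], [-1.08, 4.22], [0.17, 2.65], [-2.57, 2.57]. Speed limits (rad/s): [2.79, 2.79, 3.14, 3.14, 3.14, 3.14].

### API

Orientations are given as [roll, pitch, yaw] about the fixed x, y, z axes, in that order (R = Rz(yaw) Ry(pitch) Rx(roll)).
In Python, from bench import robot, vision gives the robot as it stands.
- The arm moves only by the shell command python3 -m crank 'ROWS'. ROWS is JSON, a list of rows, each a list of 3 entries, a list of its own where there are three numbers: the closure, from 0 (fully open) to 1 (shut), then the shift along the tool's x, y, z in m, then the turn, a rotation vector about the tool's x, y, z in degrees. A call has 1 to 8 rows; each row shifts and turns the commanded pose from where the row before left it, along the tool's axes as they then stand; what a row does not reach is not made up. A row lasts 1/10 s, in which the tool goes at most 50 mm and 8.59 degrees, less where a joint would pass 70% of its speed; a pose out of reach is approached as far as the arm can. A call with a gripper value outside its range is refused whole. The fingers move at their own pace and stop on an object; the grip force is fixed at half the most. Time passes only in rows, so rows that do not move let the fingers close. It gives the time, the measured TCP pose, the force, the opening and the grip force at its end, in the units of the state.
- robot.get_obs(): the state, without advancing time (a new reading comes with each control period).
- vision.snapshot(name): name is "scene" or "top" or "wrist"; returns a dict with "color" (400x640x3 uint8, red, green, blue), "z_map" (400x640 float32, m along the optical axis (not along the pixel's ray), 0 where there is no reading), "fx", "fy", "cx", "cy" (pixels), "R" (3x3) and "t" (3): a world point X has camera coordinates R X + t. Camera axes: x right, y down, z forward; pixel columns grow to the right and rows downward; lengths in m; the calibration is good to about 2 mm. The wrist camera is an equidistant fisheye: a pixel r from the principal point sees the ray r / f radians off the axis. A picture is of the moment at which its call begins.
- robot.close_job(): hands the job in; it is judged then, once.
The state is a dict: "time": time; "joint_positions": joint angles; "qvel": joint speeds; "joint_torque": joint torques, N m; "tool_pos": TCP position; "ee_rot": TCP orientation; "wrist_force": force on the tool from outside, world axes, zero at the start; "wrist_torque": the same for the moment, N m; "width": finger opening in m; "finger_force": force on a finger pad.
Only numpy, scipy, OpenCV 4.12 (cv2) and the standard library are available. Lean on these libraries where they do the work, as an engineer would, in place of code of your own. Each camera call takes 0.05 s, during which the arm holds its last target. There are 200 camera calls.

### The job

Lay out the microscope lens kit on the cork pads of the grey mat: first set the black base cup on the pad next to the blue slide box, open side up, and only then stand the long objective upright in it, nose up. Stand the short objective on the pad next to the jar, and the eyepiece on the middle pad between the two, all upright and centred on their pads. Never drop or tip a lens, and leave the slide box, the jar and the dropper bottle where they are.

Things in the scene. Friction and masses are not known exactly. Their poses are not given: they have to be found in the camera images.
- cup_mid (a point): the round black plastic base cup, open at the top: 46 mm outside diameter, 14 mm high, wall 4 mm, floor 4 mm thick, opening 38 mm wide and 10 mm deep. This point is its centre, 7 mm above its underside; z up. Loose, about 30 g. Can be gripped across its outside.
- long_lens_mid (a point): the long objective lens, a steel barrel 28 mm in diameter and 70 mm tall, tapering to a narrow nose only in its top 18 mm; it stands on its flat end, nose up. This point is its centre, 35 mm above its underside; z up. Loose, about 120 g.
- short_lens_mid (a point): the short objective lens, a steel barrel 32 mm in diameter and 40 mm tall with a wide flat lens on top (rim tapered in the top 6 mm); it stands on its flat end. This point is its centre, 20 mm above its underside; z up. Loose, about 100 g.
- eyepiece_mid (a point): the eyepiece, a black barrel 38 mm in diameter and 46 mm tall with a large lens on top; its lowest 12 mm are narrower (32 mm, bright metal), on which it stands. This point is its centre, 23 mm above its underside; z up. Loose, about 110 g.
- pad_left_top (a point): the left one, as seen from the robot (towards +y), of three identical round cork pads in a row on the grey layout mat, 56 mm across, 3 mm thick; this point is the centre of its top face, 6 mm above the bench. The pads stand about 90 mm apart. Its x axis points away from the robot, across the row, and its y axis along the row (both within the mat's small turn).
- pad_mid_top (a point): the middle one of three identical round cork pads in a row on the grey layout mat, 56 mm across, 3 mm thick; this point is the centre of its top face, 6 mm above the bench. The pads stand about 90 mm apart. Its x axis points away from the robot, across the row, and its y axis along the row (both within the mat's small turn).
- pad_right_top (a point): the right one of three identical round cork pads in a row on the grey layout mat, 56 mm across, 3 mm thick; this point is the centre of its top face, 6 mm above the bench. The pads stand about 90 mm apart. Its x axis points away from the robot, across the row, and its y axis along the row (both within the mat's small turn).
- slide_box_mid (a point): the blue slide box, 92 x 42 x 35 mm, at one end of the mat, left or right of the row of pads, about 90 mm from the nearest pad. Loose; this point is its centre; long side along x, z up. To be left alone.
- jar_mid (a point): the round jar of pale translucent plastic with a flat white lid, 58 mm in diameter, 55 mm tall, at the other end of the mat, about 90 mm from the nearest pad. Loose; this point is its centre. To be left alone.
- dropper_mid (a point): the amber glass dropper bottle with black cap, 32 mm in diameter, 65 mm tall, standing among the lens parts on the bench in front of the mat (the five stand roughly in a row, about 120 mm apart, in any order). Loose; this point is its centre. To be left alone.

How it is judged:
On the way, in this order (a step that is already met when the one before it is completed fails the run):
1. the base cup stands, let go, on the pad next to the slide box (((horizontal distance between slide_box_mid and pad_left_top below 0.15 m and horizontal distance between cup_mid and pad_left_top below 0.012 m and height (world z) of cup_mid between 0.009 and 0.017 m and angle between cup_mid's own z axis and vertical below 0.15 rad) or (horizontal distance between slide_box_mid and pad_right_top below 0.15 m and horizontal distance between cup_mid and pad_right_top below 0.012 m and height (world z) of cup_mid between 0.009 and 0.017 m and angle between cup_mid's own z axis and vertical below 0.15 rad)) and contact force between the fingers and cup below 0.05 N and linear speed of cup below 0.02 m/s), for 0.2 s.
2. then the long objective stands in the cup, let go (horizontal distance between long_lens_mid and cup_mid below 0.008 m and height (world z) of long_lens_mid between 0.041 and 0.049 m and angle between long_lens_mid's own z axis and vertical below 0.15 rad and contact force between the fingers and long_lens below 0.05 N), for 0.2 s.
At the end, for the whole second after the job is handed in: Cup (pad by slide box), eyepiece (middle pad) and short objective (pad by jar) centred within 12 mm; long objective on the cup floor within 8 mm of its centre; each at its resting height within 4 mm, upright within 0.15 rad, still (under 0.02 m/s, 0.2 rad/s) (((horizontal distance between slide_box_mid and pad_left_top below 0.15 m and horizontal distance between cup_mid and pad_left_top below 0.012 m and height (world z) of cup_mid between 0.009 and 0.017 m and angle between each of cup_mid, short_lens_mid's own z axis and vertical below 0.15 rad and horizontal distance between short_lens_mid and pad_right_top below 0.012 m and height (world z) of short_lens_mid between 0.022 and 0.03 m) or (horizontal distance between slide_box_mid and pad_right_top below 0.15 m and horizontal distance between cup_mid and pad_right_top below 0.012 m and height (world z) of cup_mid between 0.009 and 0.017 m and angle between each of cup_mid, short_lens_mid's own z axis and vertical below 0.15 rad and horizontal distance between short_lens_mid and pad_left_top below 0.012 m and height (world z) of short_lens_mid between 0.022 and 0.03 m)) and horizontal distance between long_lens_mid and cup_mid below 0.008 m and height (world z) of long_lens_mid between 0.041 and 0.049 m and angle between each of long_lens_mid, eyepiece_mid's own z axis and vertical below 0.15 rad and horizontal distance between eyepiece_mid and pad_mid_top below 0.012 m and height (world z) of eyepiece_mid between 0.025 and 0.033 m and linear speed of each of cup, long_lens, short_lens, eyepiece below 0.02 m/s and angular speed of each of cup, long_lens, short_lens, eyepiece below 0.2 rad/s); the robot touches nothing.
It fails at once if the slide box is shifted more than 15 mm or tipped (distance of slide_box_mid from where it was at the start of the episode above 0.015 m or angle between slide_box_mid's own z axis and vertical above 0.3 rad).
It fails at once if the jar is shifted more than 15 mm or tipped (distance of jar_mid from where it was at the start of the episode above 0.015 m or angle between jar_mid's own z axis and vertical above 0.3 rad).
It fails at once if the dropper bottle is shifted more than 15 mm or tipped (distance of dropper_mid from where it was at the start of the episode above 0.015 m or angle between dropper_mid's own z axis and vertical above 0.3 rad).
It fails at once if a lens (either objective or the eyepiece) is tipped over by more than 0.6 rad (angle between any of long_lens_mid, short_lens_mid, eyepiece_mid's own z axis and vertical above 0.6 rad).
It fails at once if a lens is dropped from 20 mm or more, or knocked: faster than 0.6 m/s while not held ((linear speed of long_lens above 0.6 m/s and contact force between the fingers and long_lens below 0.05 N) or (linear speed of short_lens above 0.6 m/s and contact force between the fingers and short_lens below 0.05 N) or (linear speed of eyepiece above 0.6 m/s and contact force between the fingers and eyepiece below 0.05 N)).
It also fails if it takes over 106 s, if anything falls off the work surface, if the arm or the gripper's body presses on something with over 40 N, if the wrist force passes 120 N, or if a joint passes its speed limit or range.

## Working session

There is one attempt and no reset: what is moved stays moved. The work goes in short steps, Python scripts to look and compute and a shell command to move; the robot and the scene stay as the last step left them, time stands still between calls to the robot, and variables do not carry over. Pictures are saved under pics/ and viewed, at most 14 in all, crops included, and the job is handed in when it is done.

```bash
mkdir -p pics; ls
python3 - <<'E'
from bench import robot, vision
import cv2
o=robot.get_obs(); print({k:o[k] for k in("time","tool_pos","ee_rot","width")})
for n in("top","scene"):
    s=vision.snapshot(n); cv2.imwrite(f"pics/{n}0.png",s["color"][:,:,::-1])
    print(n,s["fx"],s["fy"],s["cx"],s["cy"],s["R"],s["t"])
E
```

```text
pics
{'time': 0.0, 'tool_pos': array([ 0.18005222, -0.51911358,  0.20428515]), 'ee_rot': array([-3.13935844e+00, -2.14786498e-04,  3.33753985e-01]), 'width': 0.09396589035906427}
top 487.4640890806666 487.4640890806666 316.96105068072166 188.92108696963433 [[-0.00199432 -0.99999588 -0.00206257]
 [-0.99555485  0.00217967 -0.09415829]
 [ 0.09416239  0.00186562 -0.9955551 ]] [0.01616925 0.54546175 1.00434679]
scene 400.8374263486812 400.8374263486812 322.3563647621487 198.38991743085492 [[ 0.33076287  0.94370328  0.00447599]
 [ 0.80949655 -0.28127978 -0.51536106]
 [-0.48508892  0.1740856  -0.85696146]] [-0.1769077  -0.43277391  1.03373686]
```

View pics/top0.png

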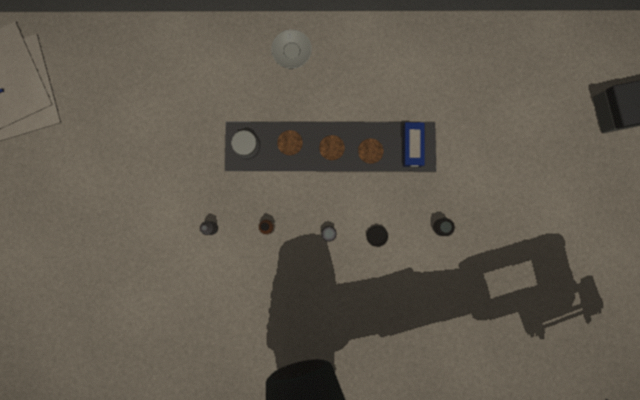

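View pics/scene0.png

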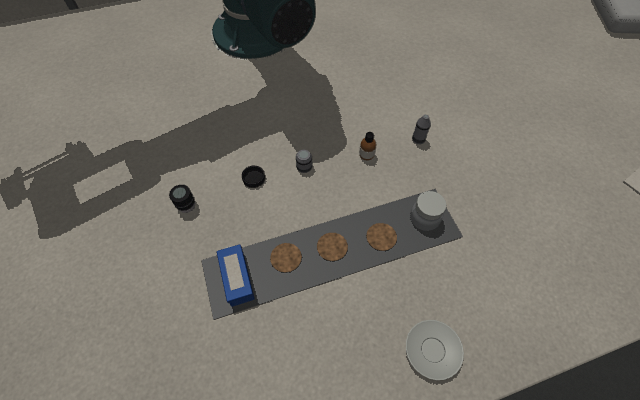

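Top view: long lens (208,228), dropper (266,227), short lens (329,234), cup (377,236), eyepiece (444,227). The pads are at (290,142), (332,147) and (371,151), the box at right (−y), the jar at left. So the cup goes to the right pad and the short objective to the left pad.

```bash
cat > h.py <<'E'
import numpy as np, cv2
from bench import robot, vision
def rays(s,uv):
    uv=np.asarray(uv,float).reshape(-1,2)
    x=(uv[:,0]-s["cx"])/s["fx"]; y=(uv[:,1]-s["cy"])/s["fy"]
    if s.get("fish"):
        r=np.hypot(x,y)+1e-12; k=np.tan(r)/r; x,y=x*k,y*k
    return np.c_[x,y,np.ones(len(x))]
def at_z(s,uv,z):
    R,t=np.array(s["R"]),np.array(s["t"]); c=-R.T@t; d=rays(s,uv)@R
    return c+d*((z-c[2])/d[:,2])[:,None]
def cloud(s):
    v,u=np.mgrid[:400,:640]; uv=np.c_[u.ravel(),v.ravel()]
    P=(rays(s,uv)*s["z_map"].reshape(-1,1)-s["t"])@np.array(s["R"])
    P[s["z_map"].ravel()==0]=np.nan
    return P.reshape(400,640,3)
E
python3 - <<'E'
from h import *
G=dict(long=(208,228),dropper=(266,227),short=(329,234),cup=(377,236),eye=(444,227),jar=(244,143),box=(414,144))
S={n:vision.snapshot(n) for n in("top","scene")}
C={n:cloud(S[n]) for n in S}
for k,uv in G.items():
    g=at_z(S["top"],[uv],0.03)[0]; print(k,"guess",g[:2].round(3))
    for n in S:
        P=C[n]; m=(np.hypot(P[...,0]-g[0],P[...,1]-g[1])<.045)&(P[...,2]>(.008)); Q=P[m]
        if len(Q)<5: continue
        zt=np.percentile(Q[:,2],97); T=Q[Q[:,2]>zt-.005]
        c,r=cv2.minEnclosingCircle(T[:,:2].astype(np.float32))
        print("  ",n,len(Q),"ztop",zt.round(3),"n",len(T),"circ",np.round(c,4),round(r,4),"mean",T[:,:2].mean(0).round(4))
for n in S:
    hsv=cv2.cvtColor(S[n]["color"],cv2.COLOR_RGB2HSV)
    m=((hsv[...,1]>100)&((hsv[...,0]<15))&(hsv[...,2]>50)).astype(np.uint8)
    m=cv2.morphologyEx(m,cv2.MORPH_CLOSE,np.ones((3,3)))
    _,_,st,ce=cv2.connectedComponentsWithStats(m)
    for a,b in zip(st[1:],ce[1:]):
        if a[4]>150: print(n,b.round(1),a[2:],at_z(S[n],[b],.006)[0].round(4))
E
```

```text
long guess [0.464 0.243]
   top 211 ztop 0.071 n 33 circ [0.4653 0.2434] 0.007 mean [0.465  0.2429]
   scene 334 ztop 0.07 n 38 circ [0.4646 0.2399] 0.0081 mean [0.4646 0.2397]
dropper guess [0.465 0.122]
   top 203 ztop 0.066 n 50 circ [0.4673 0.1231] 0.0083 mean [0.4675 0.1228]
   scene 346 ztop 0.065 n 52 circ [0.4656 0.1205] 0.0083 mean [0.4663 0.1202]
short guess [ 0.451 -0.01 ]
   top 189 ztop 0.042 n 130 circ [ 0.4534 -0.0078] 0.0145 mean [ 0.4532 -0.0081]
   scene 294 ztop 0.042 n 137 circ [ 0.4515 -0.0101] 0.0149 mean [ 0.4528 -0.0105]
cup guess [ 0.446 -0.11 ]
   top 127 ztop 0.016 n 103 circ [ 0.4478 -0.1112] 0.0229 mean [ 0.4482 -0.1118]
   scene 168 ztop 0.015 n 145 circ [ 0.446  -0.1139] 0.0243 mean [ 0.4466 -0.1135]
eye guess [ 0.465 -0.25 ]
   top 320 ztop 0.049 n 225 circ [ 0.4662 -0.248 ] 0.019 mean [ 0.4661 -0.2475]
   scene 500 ztop 0.048 n 294 circ [ 0.4641 -0.2502] 0.0195 mean [ 0.4655 -0.2499]
jar guess [0.643 0.17 ]
   top 654 ztop 0.061 n 393 circ [0.6404 0.168 ] 0.0255 mean [0.6404 0.168 ]
   scene 1065 ztop 0.059 n 587 circ [0.6393 0.1662] 0.0262 mean [0.6396 0.1653]
box guess [ 0.64  -0.191]
   top 858 ztop 0.041 n 667 circ [ 0.6402 -0.1914] 0.0449 mean [ 0.6404 -0.1892]
   scene 1342 ztop 0.04 n 1278 circ [ 0.6402 -0.1905] 0.045 mean [ 0.6418 -0.1914]
top [289.6 142.3] [ 25  25 484] [0.6492 0.0743 0.006 ]
top [331.6 147.2] [ 26  25 482] [ 0.6382 -0.0169  0.006 ]
top [370.2 150.5] [ 26  26 487] [ 0.6309 -0.1007  0.006 ]
scene [381.4 236.8] [ 30  27 562] [0.6497 0.0731 0.006 ]
scene [331.9 246. ] [ 31  28 566] [ 0.6373 -0.0179  0.006 ]
scene [285.7 257.3] [ 31  29 635] [ 0.631 -0.102  0.006]
```

```bash
python3 -m crank '[[0,[0,0,0],[0,0,-8.5]],[0,[0,0,0],[0,0,-8.5]],[0,[0,0,0],[0,0,-8.5]],[0,[0,0,0],[0,0,-8.5]],[0,[0,0,0],[0,0,-8.5]],[0,[0,0,0],[0,0,-8.5]],[0,[0,0,0],[0,0,-8.5]],[0,[0,0,0],[0,0,-8.5]]]'
python3 -m crank '[[0,[0,0,0],[0,0,-2.9]],[0,[0.04,0.026,0],[0,0,0]],[0,[0.04,0.026,0],[0,0,0]],[0,[0.04,0.026,0],[0,0,0]],[0,[0.04,0.026,0],[0,0,0]],[0,[0.04,0.026,0],[0,0,0]],[0,[0.04,0.026,0],[0,0,0]],[0,[0.04,0.026,0],[0,0,0]]]'
python3 -m crank '[[0,[0.04,0.026,0],[0,0,0]],[0,[0.04,0.026,0],[0,0,0]],[0,[0.04,0.026,0.03],[0,0,0]],[0,[0,0,0.04],[0,0,0]],[0,[0,0,0],[0,0,0]],[0,[0,0,0],[0,0,0]]]'
python3 - <<'E'
from h import *
o=robot.get_obs(); print(o["time"],o["tool_pos"],o["ee_rot"],o["joint_positions"])
s=vision.snapshot("wrist");s["fish"]=1; cv2.imwrite("pics/w1.png",s["color"][:,:,::-1])
print(s["fx"],s["cx"],s["cy"],s["R"],s["t"])
E
```

```text
time: 1.0
tool_pos: [0.1802, -0.5195, 0.2051]
ee_rot: [-3.141, -0.001, 1.527]
wrist_force: [-0.3, -0.6, -0.5]
width: 0.0944
finger_force: 0.0
time: 1.8
tool_pos: [0.3626, -0.2378, 0.2055]
ee_rot: [3.141, 0.0, 1.571]
wrist_force: [1.2, 0.3, 0.5]
width: 0.0938
finger_force: 0.0
time: 2.4
tool_pos: [0.4365, -0.124, 0.1386]
ee_rot: [-3.14, -0.0, 1.571]
wrist_force: [-0.6, -0.0, 0.4]
width: 0.094
finger_force: 0.0
2.4 [ 0.43647164 -0.12402099  0.13862337] [-3.13960828e+00 -4.69418617e-04  1.57114588e+00] [-4.01643627e-01 -1.04726445e-01  1.69393005e+00 -3.44442632e-04
  1.55439890e+00 -4.01987654e-01]
309.70691628693146 318.5313857699716 195.22990862154438 [[ 0.9999971   0.00137248 -0.00197975]
 [ 0.0018618  -0.96183598  0.27362034]
 [-0.00152866 -0.27362323 -0.96183574]] [-0.43597494 -0.13071692  0.29268266]
```

View wrist.

View pics/w1.png

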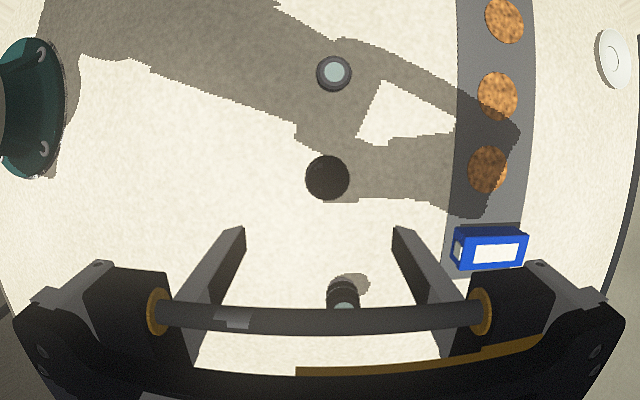

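Wrist view: cup at (327,177), short lens top (334,72), pads at (488,170), (497,95), (504,20), box (490,247).

Run:
```python
from h import *
s=vision.snapshot("wrist");s["fish"]=1
def seg(name,m,z,a0):
    m=cv2.morphologyEx(m.astype(np.uint8),cv2.MORPH_CLOSE,np.ones((5,5)))
    _,l,st,ce=cv2.connectedComponentsWithStats(m)
    for i in range(1,len(st)):
        if st[i,4]>a0 and st[i,4]<3500:
            ct=max(cv2.findContours((l==i).astype(np.uint8),0,1)[0],key=cv2.contourArea)[:,0]
            P=at_z(s,ct,z); c,r=cv2.minEnclosingCircle(P[:,:2].astype(np.float32))
            print(name,ce[i].round(1),st[i,4],"mean",P[:,:2].mean(0).round(4),"circ",np.round(c,4),round(r,4))
hsv=cv2.cvtColor(s["color"],cv2.COLOR_RGB2HSV)
seg("pad",(hsv[...,1]>110)&(hsv[...,0]<17)&(hsv[...,2]>40)&(np.arange(400)[:,None]<220),.006,400)
m=(hsv[...,2]<60); m[220:]=0; m[:130]=0;m[:,:200]=0;m[:,420:]=0
seg("cup",m,.012,500)
print(robot.get_obs()["tool_pos"])
```

```text
pad [501.6  20.1] 1296 mean [0.6452 0.0725] circ [0.6451 0.0732] 0.0286
pad [495.   94.5] 1486 mean [ 0.6341 -0.0186] circ [ 0.6344 -0.0186] 0.0277
pad [484.8 167.2] 1449 mean [ 0.6267 -0.1017] circ [ 0.6275 -0.1019] 0.0277
[ 0.43810832 -0.12533441  0.14123262]
```

Run:
```python
from h import *
s=vision.snapshot("wrist");s["fish"]=1
print(at_z(s,[[327,177],[304.5,177],[349.5,177],[327,155],[327,200]],.012).round(4))
print(at_z(s,[[334,72]],.04).round(4))
P=cloud(s); m=(P[...,2]>.009)&(np.hypot(P[...,0]-.447,P[...,1]+.1125)<.04)
print(np.mean([robot.get_obs()["tool_pos"] for _ in range(20)],0), m.sum(), cv2.minEnclosingCircle(P[m][:,:2].astype(np.float32)))
```

```text
[[ 0.4471 -0.1148  0.012 ]
 [ 0.4242 -0.1147  0.012 ]
 [ 0.47   -0.1147  0.012 ]
 [ 0.447  -0.0922  0.012 ]
 [ 0.4473 -0.1392  0.012 ]]
[[ 0.4521 -0.0127  0.04  ]]
[ 0.43830725 -0.1255521   0.14156886] 20793 ((0.4470210671424866, -0.11235447227954865), 0.040073346346616745)
```

```bash
python3 -m crank '[[0,[0.0115,0.0085,0],[0,0,0]],[0,[0,0,0.04],[0,0,0]],[0,[0,0,0.04],[0,0,0]],[0,[0,0,0.03],[0,0,0]],[0,[0,0,0.01],[0,0,0]],[0,[0,0,0],[0,0,0]],[0,[0,0,0],[0,0,0]]]'
python3 - <<'E'
from h import *
print(robot.get_obs()["tool_pos"]);vision.snapshot("top");print(robot.get_obs()["tool_pos"]);
E
```

```text
time: 3.25
tool_pos: [0.4474, -0.1137, 0.0212]
ee_rot: [3.138, 0.002, 1.57]
wrist_force: [0.2, 0.0, 0.2]
width: 0.0936
finger_force: 0.0
[ 0.44736153 -0.11368304  0.02121182]
[ 0.44763001 -0.11367467  0.0215123 ]
```

```bash
python3 -m crank '[[0,[0,0,0.01],[0,0,0]],[0,[0,0,0.007],[0,0,0]],[0,[0,0,0],[0,0,0]],[1,[0,0,0],[0,0,0]],[1,[0,0,0],[0,0,0]],[1,[0,0,0],[0,0,0]],[1,[0,0,0],[0,0,0]],[1,[0,0,0],[0,0,0]]]';python3 -m crank '[[1,[0,0,0],[0,0,0]],[1,[0,0,0],[0,0,0]],[1,[0,0,0],[0,0,0]]]'
```

```text
time: 4.1
tool_pos: [0.4457, -0.1126, 0.002]
ee_rot: [3.141, 0.0, 1.571]
wrist_force: [0.2, 0.7, -1.1]
width: 0.0576
finger_force: 0.0
time: 4.4
tool_pos: [0.4456, -0.1126, 0.0019]
ee_rot: [3.142, 0.0, 1.571]
wrist_force: [-0.6, 0.4, 0.3]
width: 0.045
finger_force: 30.0
```

```bash
python3 -m crank '[[1,[0,0,-0.02],[0,0,0]],[1,[0,0,-0.03],[0,0,0]],[1,[0.002,0.03,0],[0,0,0]],[1,[0.002,0.03,0],[0,0,0]],[1,[0.002,0.03,0],[0,0,0]],[1,[0.002,0.03,0],[0,0,0]],[1,[0.002,0.03,0],[0,0,0]],[1,[0.002,0.03,0],[0,0,0]]]';python3 -m crank '[[1,[0,0,0],[0,0,0]],[1,[0,0,0],[0,0,0]],[1,[0,0,0],[0,0,0]]]';python3 - <<'E'
from h import *
s=vision.snapshot("wrist");s["fish"]=1; cv2.imwrite("pics/w2.png",s["color"][:,:,::-1])
print(robot.get_obs()["tool_pos"],s["R"],s["t"])
E
```

```text
time: 5.2
tool_pos: [0.6266, -0.1003, 0.0514]
ee_rot: [-3.141, -0.0, 1.571]
wrist_force: [0.0, -0.3, -0.2]
width: 0.045
finger_force: 30.0
time: 5.5
tool_pos: [0.6246, -0.1005, 0.0515]
ee_rot: [-3.14, -0.0, 1.571]
wrist_force: [-0.6, 0.6, 0.3]
width: 0.0452
finger_force: 30.0
[ 0.62459311 -0.1005582   0.05177255] [[ 9.99998260e-01  1.30884641e-03 -1.32926380e-03]
 [ 1.62297181e-03 -9.61729500e-01  2.73995867e-01]
 [-9.19773701e-04 -2.73997547e-01 -9.61729951e-01]] [-0.62433396 -0.08445536  0.21518907]
```

View pics/w2.png

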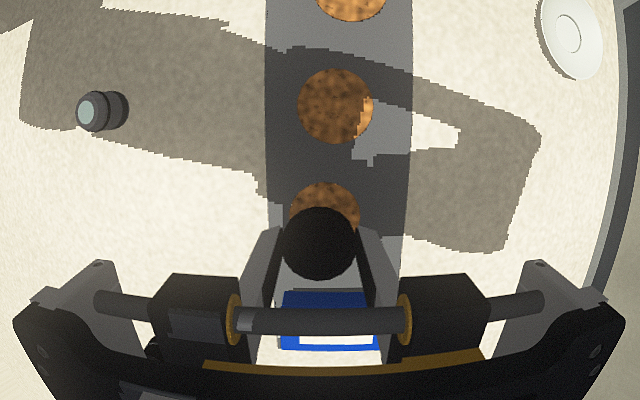

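Wrist view: the cup is held at (319,243) with the right pad just behind it, its top edge at (325,182) and its sides at x=289 and 361. The middle pad is at (336,106).

Run:
```python
from h import *
s=vision.snapshot("wrist");s["fish"]=1
print("cup",at_z(s,[[319,243],[282,243],[356,243],[319,207]],.063).round(4))
hsv=cv2.cvtColor(s["color"],cv2.COLOR_RGB2HSV)
m=(hsv[...,1]>110)&(hsv[...,0]<17)&(hsv[...,2]>30)
for a,b in((60,150),(175,230)):
    k=np.zeros_like(m);k[a:b,280:380]=m[a:b,280:380]
    k=cv2.morphologyEx(k.astype(np.uint8),cv2.MORPH_CLOSE,np.ones((5,5)))
    ct=max(cv2.findContours(k,0,1)[0],key=cv2.contourArea)[:,0]
    P=at_z(s,ct,.006)[:,:2]
    from scipy.optimize import least_squares
    q=P if a==60 else P[ct[:,1]<204]
    f=least_squares(lambda c:np.hypot(*(q-c).T)-.028,q.mean(0),loss='soft_l1',f_scale=.001)
    print(a,f.x.round(4),np.abs(f.fun).mean().round(4))
```

```text
cup [[ 0.6248 -0.0982  0.063 ]
 [ 0.6029 -0.0984  0.063 ]
 [ 0.6467 -0.0984  0.063 ]
 [ 0.6248 -0.0759  0.063 ]]
60 [ 0.636  -0.0188] 0.0011
175 [ 0.6288 -0.1035] 0.0003
```

```bash
python3 -m crank '[[1,[-0.0045,0.0042,0],[0,0,0]],[1,[0,0,0.02],[0,0,0]],[1,[0,0,0.015],[0,0,0]],[1,[0,0,0.005],[0,0,0]],[1,[0,0,0.002],[0,0,0]],[1,[0,0,0],[0,0,0]],[1,[0,0,0],[0,0,0]]]'
```

```text
time: 6.3
tool_pos: [0.6304, -0.1051, 0.0107]
ee_rot: [3.14, 0.0, 1.571]
wrist_force: [0.0, -0.2, -0.3]
width: 0.0452
finger_force: 30.0
```

```bash
python3 -m crank '[[1,[0,0,0.0015],[0,0,0]],[1,[0,0,0],[0,0,0]]]'; python3 -m crank '[[1,[0,0,0.001],[0,0,0]],[1,[0,0,0],[0,0,0]],[1,[0,0,0],[0,0,0]]]'
```

```text
time: 6.5
tool_pos: [0.63, -0.105, 0.0088]
ee_rot: [3.141, 0.0, 1.571]
wrist_force: [0.0, -0.2, -0.5]
width: 0.0452
finger_force: 30.0
time: 6.8
tool_pos: [0.6301, -0.105, 0.0079]
ee_rot: [3.141, 0.0, 1.571]
wrist_force: [-0.7, -1.0, 3.4]
width: 0.0454
finger_force: 30.0
```

```bash
python3 -m crank '[[0.8,[0,0,0],[0,0,0]],[0,[0,0,0],[0,0,0]],[0,[0,0,0],[0,0,0]],[0,[0,0,0],[0,0,0]],[0,[0,0,0],[0,0,0]],[0,[0,0,0],[0,0,0]]]'; python3 -m crank '[[0,[0,0,-0.02],[0,0,0]],[0,[0,0,-0.05],[0,0,0]],[0,[0,-0.02,-0.045],[0,0,0]],[0,[0,-0.03,-0.03],[0,0,0]],[0,[0,0,0],[0,0,0]],[0,[0,0,0],[0,0,0]]]';python3 - <<'E'
from h import *
s=vision.snapshot("wrist");s["fish"]=1; cv2.imwrite("pics/w3.png",s["color"][:,:,::-1])
E
```

```text
time: 7.4
tool_pos: [0.6297, -0.105, 0.0071]
ee_rot: [-3.141, -0.0, 1.571]
wrist_force: [-0.3, -0.6, 0.6]
width: 0.0818
finger_force: 0.0
time: 8.0
tool_pos: [0.5801, -0.1051, 0.1534]
ee_rot: [3.139, 0.001, 1.571]
wrist_force: [0.1, 0.6, -0.6]
width: 0.0938
finger_force: 0.0
```

View pics/w3.png

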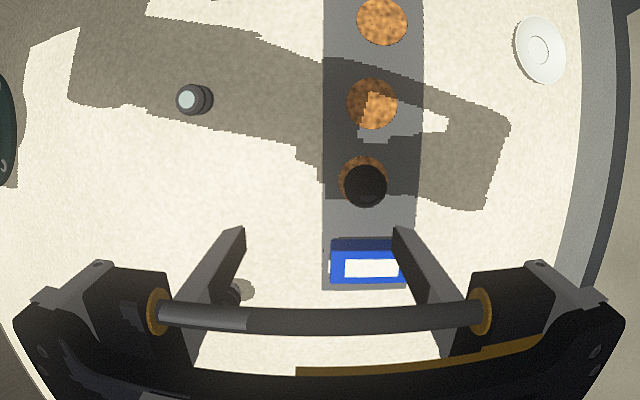

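Cup now at (365,185), upright; the pad is visible behind it, with its top edge at y≈156 and left edge at x≈337. I'll compare the centres numerically.

Run:
```python
from h import *
s=vision.snapshot("wrist");s["fish"]=1
print(np.array(robot.get_obs()["tool_pos"]))
print(at_z(s,[[365,185],[343,186],[387.5,186],[365,164],[365,208]],.02).round(4)[:,:2])
print("pad",at_z(s,[[337,181],[362,156]],.006)[:,:2].round(4))
cv2.imwrite("pics/w3c.png",cv2.convertScaleAbs(cv2.resize(s["color"][140:220,310:420,::-1],None,fx=6,fy=6,interpolation=2),alpha=2))
```

```text
[ 0.57928264 -0.10474866  0.15028054]
[[ 0.6276 -0.1028]
 [ 0.6047 -0.104 ]
 [ 0.6516 -0.1038]
 [ 0.6268 -0.0807]
 [ 0.6287 -0.1279]]
pad [[ 0.5992 -0.102 ]
 [ 0.6254 -0.0746]]
```

View pics/w3c.png

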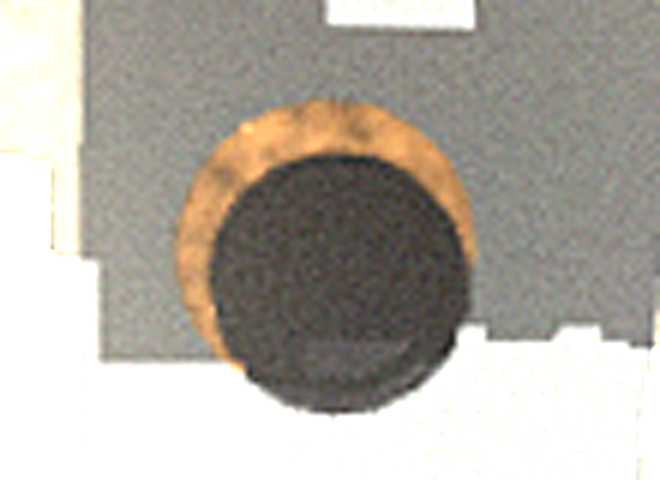

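Run:
```python
from h import *
s=vision.snapshot("wrist");s["fish"]=1
p=at_z(s,[[339.7,181],[389.5,182],[366,156.7]],.006)[:,:2]
c=at_z(s,[[345,187],[388.3,187],[366,165.3],[366,208.7]],.020)[:,:2]
print(p.round(4),c.round(4))
print("pad",(p[0,0]+p[1,0])/2,p[2,1]-.028,"cup",(c[0,0]+c[1,0])/2,c[2,1]-.023,(c[2,1]+c[3,1])/2)
```

```text
[[ 0.6014 -0.1015]
 [ 0.656  -0.1022]
 [ 0.6289 -0.0749]] [[ 0.6061 -0.1045]
 [ 0.6517 -0.1043]
 [ 0.6271 -0.0816]
 [ 0.629  -0.128 ]]
pad 0.6286994085951623 -0.10290224976783499 cup 0.628873849632313 -0.10462930763716488 -0.10483962698668538
```

```bash
python3 -m crank '[[0,[0.0415,-0.0144,0],[0,0,0]],[0,[0.0415,-0.0144,0],[0,0,0]],[0,[0.0415,-0.0144,0],[0,0,0]],[0,[0.0415,-0.0144,0],[0,0,0]],[0,[0.0415,-0.0144,0],[0,0,0]],[0,[0.0415,-0.0144,0],[0,0,0]],[0,[0.0415,-0.0144,0],[0,0,0]],[0,[0.0415,-0.0144,0],[0,0,0]]]'; python3 -m crank '[[0,[0,0,0],[0,0,0]],[0,[0,0,0],[0,0,0]]]';python3 - <<'E'
from h import *
s=vision.snapshot("wrist");s["fish"]=1; cv2.imwrite("pics/w4.png",s["color"][:,:,::-1])
E
```

```text
time: 8.95
tool_pos: [0.4632, 0.2285, 0.15]
ee_rot: [-3.138, 0.001, 1.571]
wrist_force: [1.0, 0.3, -0.4]
width: 0.0941
finger_force: 0.0
time: 9.15
tool_pos: [0.4637, 0.2275, 0.1504]
ee_rot: [-3.139, 0.002, 1.574]
wrist_force: [0.8, -0.6, -0.1]
width: 0.094
finger_force: 0.0
```

View pics/w4.png

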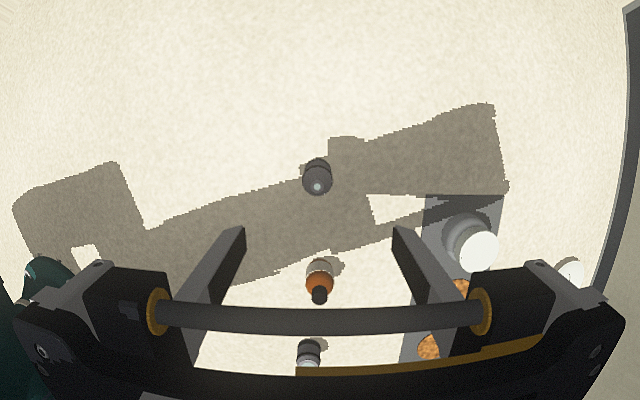

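Long lens: nose tip at (317,187), barrel left/right x≈303/332 around y=172.

Run:
```python
from h import *
s=vision.snapshot("wrist");s["fish"]=1
print(at_z(s,[[317,187]],.07).round(4),at_z(s,[[303,172],[332,172]],.052).round(4), at_z(s,[[316.5,158]],.052).round(4),at_z(s,[[316.5,158]],.0).round(4), np.array(robot.get_obs()["tool_pos"]))
```

```text
[[0.4626 0.2392 0.07  ]] [[0.4497 0.2487 0.052 ]
 [0.4761 0.2487 0.052 ]] [[0.462  0.2616 0.052 ]] [[0.4616 0.2533 0.    ]] [0.46455367 0.22608346 0.15102625]
```

```bash
python3 -m crank '[[0,[0.0135,0,0],[0,0,0]],[0,[0,0,0.04],[0,0,0]],[0,[0,0,0.04],[0,0,0]],[0,[0,0,0.035],[0,0,0]],[0,[0,0,0.015],[0,0,0]],[0,[0,0,0],[0,0,0]],[0,[0,0,0],[0,0,0]]]'; python3 -m crank '[[1,[0,0,0],[0,0,0]],[1,[0,0,0],[0,0,0]],[1,[0,0,0],[0,0,0]],[1,[0,0,0],[0,0,0]],[1,[0,0,0],[0,0,0]],[1,[0,0,0],[0,0,0]],[1,[0,0,0],[0,0,0]],[1,[0,0,0],[0,0,0]]]'; python3 -m crank '[[1,[0,0,0],[0,0,0]],[1,[0,0,0],[0,0,0]],[1,[0,0,0],[0,0,0]]]'
```

```text
time: 9.95
tool_pos: [0.4652, 0.2403, 0.0227]
ee_rot: [3.141, -0.0, 1.57]
wrist_force: [-0.5, 0.1, 1.6]
width: 0.0942
finger_force: 0.0
time: 10.75
tool_pos: [0.4644, 0.2404, 0.0223]
ee_rot: [-3.142, 0.0, 1.571]
wrist_force: [-0.3, -0.5, 0.6]
width: 0.0335
finger_force: 0.0
time: 11.05
tool_pos: [0.4641, 0.2404, 0.0222]
ee_rot: [-3.141, 0.0, 1.571]
wrist_force: [-1.0, 0.6, 0.2]
width: 0.027
finger_force: 30.0
```

```bash
python3 -m crank '[[1,[0,0,-0.02],[0,0,0]],[1,[0,0,-0.04],[0,0,0]],[1,[0,0,-0.04],[0,0,0]],[1,[-0.02,0.009,0],[0,0,0]],[1,[-0.035,0.017,0],[0,0,0]],[1,[-0.035,0.017,0],[0,0,0]],[1,[-0.035,0.017,0],[0,0,0]],[1,[-0.035,0.017,0],[0,0,0]]]'; python3 -m crank '[[1,[-0.035,0.017,0],[0,0,0]],[1,[-0.035,0.017,0],[0,0,0]],[1,[-0.035,0.017,0],[0,0,0]],[1,[-0.035,0.017,0],[0,0,0]],[1,[-0.025,0.012,0],[0,0,0]],[1,[-0.02,0.009,0],[0,0,0]],[1,[0,0,0],[0,0,0]],[1,[0,0,0],[0,0,0]]]';python3 - <<'E'
from h import *
s=vision.snapshot("wrist");s["fish"]=1; cv2.imwrite("pics/w5.png",s["color"][:,:,::-1])
print(robot.get_obs()["tool_pos"])
E
```

```text
time: 11.85
tool_pos: [0.5419, 0.079, 0.122]
ee_rot: [-3.142, 0.0, 1.571]
wrist_force: [0.7, -0.2, -2.2]
width: 0.0273
finger_force: 30.0
time: 12.65
tool_pos: [0.6302, -0.1045, 0.1215]
ee_rot: [-3.14, -0.001, 1.57]
wrist_force: [-0.4, 0.2, -1.4]
width: 0.0268
finger_force: 30.0
[ 0.63016419 -0.10382097  0.12173915]
```

View pics/w5.png

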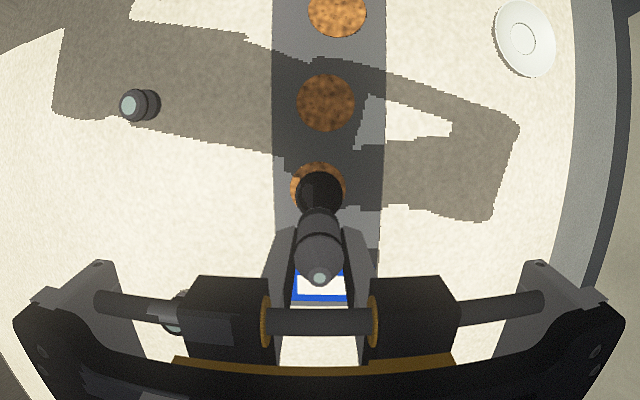

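Lens in hand: nose at (319,279). Cup below: left x≈296, right ≈343, top edge y≈171.

Run:
```python
from h import *
s=vision.snapshot("wrist");s["fish"]=1
print("nose",at_z(s,[[319.5,279]],.1695)[:,:2].round(4))
c=at_z(s,[[296,194],[342.5,194],[319,171]],.020)[:,:2]; print("cup",(c[0,0]+c[1,0])/2,c[2,1]-.023,c[1,0]-c[0,0])
cv2.imwrite("pics/w5c.png",cv2.convertScaleAbs(cv2.resize(s["color"][150:300,260:380,::-1],None,fx=4,fy=4,interpolation=2),alpha=1.8))
print(robot.get_obs()["tool_pos"])
```

```text
nose [[ 0.6306 -0.1042]]
cup 0.6306548930881422 -0.10418628632989135 0.04366896669728171
[ 0.63017809 -0.10346657  0.12200179]
```

View pics/w5c.png

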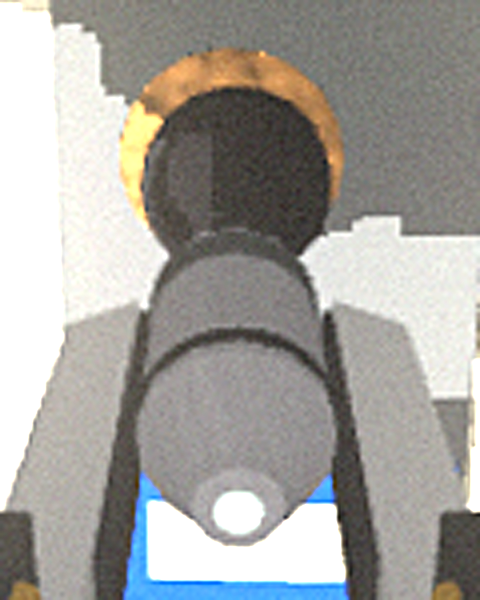

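Lens and cup are aligned within about 1 mm; lowering.

```bash
python3 -m crank '[[1,[0,0,0.03],[0,0,0]],[1,[0,0,0.03],[0,0,0]],[1,[0,0,0.015],[0,0,0]],[1,[0,0,0.007],[0,0,0]],[1,[0,0,0.004],[0,0,0]],[1,[0,0,0],[0,0,0]],[1,[0,0,0],[0,0,0]]]'
```

```text
time: 13.45
tool_pos: [0.6316, -0.1047, 0.038]
ee_rot: [3.139, 0.001, 1.571]
wrist_force: [-0.2, 0.2, -0.6]
width: 0.027
finger_force: 30.0
```

```bash
python3 -m crank '[[1,[0,0,0.002],[0,0,0]],[1,[0,0,0.0015],[0,0,0]],[1,[0,0,0],[0,0,0]],[1,[0,0,0],[0,0,0]]]'; python3 -m crank '[[1,[0,0,0.001],[0,0,0]],[1,[0,0,0],[0,0,0]],[1,[0,0,0],[0,0,0]]]'
```

```text
time: 13.85
tool_pos: [0.6306, -0.1045, 0.0329]
ee_rot: [3.142, 0.0, 1.571]
wrist_force: [-0.7, -0.9, -1.9]
width: 0.0266
finger_force: 30.0
time: 14.15
tool_pos: [0.6308, -0.1046, 0.0322]
ee_rot: [3.141, 0.0, 1.571]
wrist_force: [-1.1, 0.6, 1.9]
width: 0.0273
finger_force: 30.0
```

```bash
python3 -m crank '[[0.7,[0,0,0],[0,0,0]],[0.5,[0,0,0],[0,0,0]],[0.2,[0,0,0],[0,0,0]],[0,[0,0,0],[0,0,0]],[0,[0,0,0],[0,0,0]],[0,[0,0,0],[0,0,0]],[0,[0,0,0],[0,0,0]]]'; python3 -m crank '[[0,[0,0,-0.03],[0,0,0]],[0,[0,0,-0.045],[0,0,0]],[0,[0,0,-0.045],[0,0,0]],[0,[0.011,-0.02,0],[0,0,0]],[0,[0.02,-0.045,0],[0,0,0]],[0,[0.02,-0.045,0],[0,0,0]],[0,[0.02,-0.045,0],[0,0,0]],[0,[0.01,-0.02,0],[0,0,0]]]'; python3 -m crank '[[0,[0,0,0],[0,0,0]],[0,[0,0,0],[0,0,0]]]';python3 - <<'E'
from h import *
s=vision.snapshot("wrist");s["fish"]=1; cv2.imwrite("pics/w6.png",s["color"][:,:,::-1])
E
```

```text
time: 14.85
tool_pos: [0.6306, -0.1045, 0.0318]
ee_rot: [-3.142, 0.0, 1.571]
wrist_force: [-0.1, -0.2, -0.1]
width: 0.0726
finger_force: 0.0
time: 15.65
tool_pos: [0.4523, -0.0222, 0.1517]
ee_rot: [-3.141, -0.0, 1.572]
wrist_force: [0.7, -0.3, -0.1]
width: 0.0941
finger_force: 0.0
time: 15.85
tool_pos: [0.4561, -0.0237, 0.1525]
ee_rot: [3.14, 0.001, 1.572]
wrist_force: [0.5, 1.0, 0.5]
width: 0.0934
finger_force: 0.0
```

View pics/w6.png

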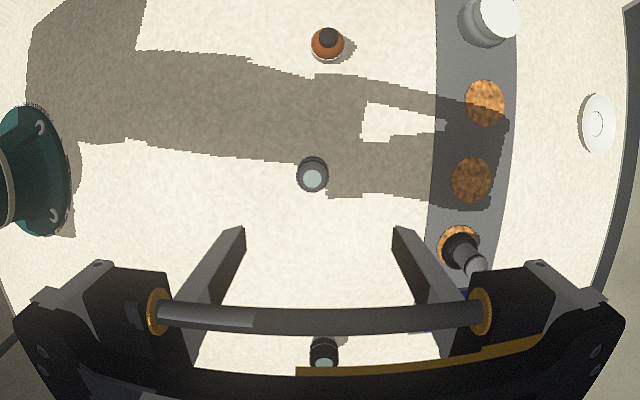

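Long lens stands upright in the cup, (458,245) to (475,265). Short lens top at (312,177). The left pad is at (485,103) and the middle one at (471,180).

Run:
```python
from h import *
s=vision.snapshot("wrist");s["fish"]=1
print(at_z(s,[[312,178]],.04)[:,:2].round(4),"pads",at_z(s,[[485,103],[471,180]],.006)[:,:2].round(4), robot.get_obs()["tool_pos"])
```

```text
[[ 0.4503 -0.0104]] pads [[ 0.6461  0.0721]
 [ 0.6349 -0.0186]] [ 0.45662753 -0.02406202  0.15202599]
```

```bash
python3 -m crank '[[0,[0.0145,-0.004,0],[0,0,0]],[0,[0,0,0.045],[0,0,0]],[0,[0,0,0.045],[0,0,0]],[0,[0,0,0.04],[0,0,0]],[0,[0,0,0.011],[0,0,0]],[0,[0,0,0],[0,0,0]],[0,[0,0,0],[0,0,0]]]'; python3 -m crank '[[1,[0,0,0],[0,0,0]],[1,[0,0,0],[0,0,0]],[1,[0,0,0],[0,0,0]],[1,[0,0,0],[0,0,0]],[1,[0,0,0],[0,0,0]],[1,[0,0,0],[0,0,0]],[1,[0,0,0],[0,0,0]],[1,[0,0,0],[0,0,0]]]'; python3 -m crank '[[1,[0,0,0],[0,0,0]],[1,[0,0,0],[0,0,0]],[1,[0,0,0],[0,0,0]]]'
```

```text
time: 16.65
tool_pos: [0.4535, -0.0096, 0.0125]
ee_rot: [3.139, 0.001, 1.571]
wrist_force: [0.7, 0.2, 0.6]
width: 0.0937
finger_force: 0.0
time: 17.45
tool_pos: [0.4514, -0.0091, 0.0108]
ee_rot: [-3.141, 0.0, 1.571]
wrist_force: [-0.9, 0.0, 1.1]
width: 0.0334
finger_force: 0.4
time: 17.75
tool_pos: [0.4513, -0.0091, 0.0107]
ee_rot: [-3.141, 0.0, 1.571]
wrist_force: [-0.4, -0.5, 1.5]
width: 0.0306
finger_force: 30.0
```

```bash
python3 -m crank '[[1,[0,0,-0.02],[0,0,0]],[1,[0,0,-0.04],[0,0,0]],[1,[0.005,0.02,0],[0,0,0]],[1,[0.012,0.03,0],[0,0,0]],[1,[0.014,0.03,0],[0,0,0]],[1,[0.014,0.03,0],[0,0,0]],[1,[0.014,0.03,0],[0,0,0]],[1,[0.014,0.03,0],[0,0,0]]]'; python3 -m crank '[[1,[0.009,0.025,0],[0,0,0]],[1,[0,0,0],[0,0,0]],[1,[0,0,0],[0,0,0]],[1,[0,0,0],[0,0,0]]]';python3 - <<'E'
from h import *
s=vision.snapshot("wrist");s["fish"]=1; cv2.imwrite("pics/w7.png",s["color"][:,:,::-1])
print(robot.get_obs()["tool_pos"])
E
```

```text
time: 18.55
tool_pos: [0.6226, 0.0647, 0.0701]
ee_rot: [-3.141, 0.0, 1.571]
wrist_force: [0.9, 0.4, -0.5]
width: 0.0306
finger_force: 30.0
time: 18.95
tool_pos: [0.6456, 0.0727, 0.0704]
ee_rot: [-3.14, 0.0, 1.571]
wrist_force: [0.3, -0.3, -1.8]
width: 0.0308
finger_force: 30.0
[0.64557583 0.07258827 0.07071845]
```

View pics/w7.png

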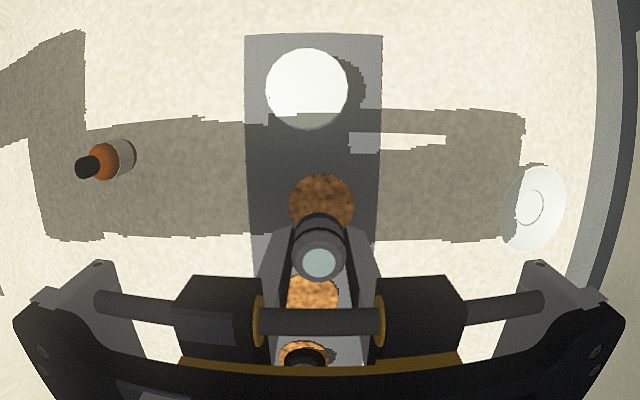

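Short lens in hand at (318,264). Left pad behind it: top edge (321,173), sides x≈288/355 at y≈200.

Run:
```python
from h import *
s=vision.snapshot("wrist");s["fish"]=1
p=at_z(s,[[288,202],[355,202],[321,173]],.006)[:,:2]
print("pad",(p[0,0]+p[1,0])/2,p[2,1]-.028,p[1,0]-p[0,0],"lens",at_z(s,[[318,264]],.1)[:,:2].round(4),robot.get_obs()["tool_pos"])
```

```text
pad 0.6479028526321053 0.0730104321926326 0.05511167535461403 lens [[0.6452 0.0706]] [0.64567259 0.0725821  0.07094403]
```

```bash
python3 -m crank '[[1,[0.0012,0.0022,0],[0,0,0]],[1,[0,0,0.025],[0,0,0]],[1,[0,0,0.015],[0,0,0]],[1,[0,0,0.008],[0,0,0]],[1,[0,0,0.003],[0,0,0]],[1,[0,0,0],[0,0,0]],[1,[0,0,0],[0,0,0]]]';python3 -m crank '[[1,[0,0,0.001],[0,0,0]],[1,[0,0,0],[0,0,0]],[1,[0,0,0],[0,0,0]]]'
```

```text
time: 19.75
tool_pos: [0.6493, 0.0742, 0.0207]
ee_rot: [3.14, 0.0, 1.571]
wrist_force: [0.9, -0.5, -1.2]
width: 0.031
finger_force: 30.0
time: 20.05
tool_pos: [0.6489, 0.0742, 0.0193]
ee_rot: [3.141, 0.0, 1.571]
wrist_force: [-0.7, -0.9, -1.0]
width: 0.0308
finger_force: 30.0
```

```bash
python3 -m crank '[[1,[0,0,0.0015],[0,0,0]],[1,[0,0,0],[0,0,0]],[1,[0,0,0],[0,0,0]]]';python3 -m crank '[[1,[0,0,0.001],[0,0,0]],[1,[0,0,0],[0,0,0]],[1,[0,0,0],[0,0,0]]]'
```

```text
time: 20.35
tool_pos: [0.6486, 0.0742, 0.0172]
ee_rot: [-3.141, 0.0, 1.571]
wrist_force: [-0.0, -0.2, -1.1]
width: 0.0314
finger_force: 30.0
time: 20.65
tool_pos: [0.6489, 0.0742, 0.0169]
ee_rot: [3.141, 0.0, 1.571]
wrist_force: [-0.6, -0.3, 2.2]
width: 0.031
finger_force: 30.0
```

```bash
python3 -m crank '[[0.7,[0,0,0],[0,0,0]],[0.5,[0,0,0],[0,0,0]],[0.2,[0,0,0],[0,0,0]],[0,[0,0,0],[0,0,0]],[0,[0,0,0],[0,0,0]],[0,[0,0,0],[0,0,0]],[0,[0,0,0],[0,0,0]]]'; python3 -m crank '[[0,[0,0,-0.03],[0,0,0]],[0,[0,0,-0.045],[0,0,0]],[0,[0,0,-0.045],[0,0,0]],[0,[0,-0.023,-0.02],[0,0,0]],[0,[-0.042,-0.023,0],[0,0,0]],[0,[-0.042,-0.023,0],[0,0,0]],[0,[-0.042,-0.023,0],[0,0,0]],[0,[-0.042,-0.023,0],[0,0,0]]]'; python3 -m crank '[[0,[-0.042,-0.023,0],[0,0,0]],[0,[-0.042,-0.023,0],[0,0,0]],[0,[-0.042,-0.023,0],[0,0,0]],[0,[-0.042,0,0],[0,0,0]],[0,[0,0,0],[0,0,0]],[0,[0,0,0],[0,0,0]]]';python3 - <<'E'
from h import *
s=vision.snapshot("wrist");s["fish"]=1; cv2.imwrite("pics/w8.png",s["color"][:,:,::-1])
print(robot.get_obs()["tool_pos"])
E
```

```text
time: 21.35
tool_pos: [0.6487, 0.0742, 0.0162]
ee_rot: [-3.142, 0.0, 1.571]
wrist_force: [1.0, -0.8, 0.3]
width: 0.0756
finger_force: 0.0
time: 22.15
tool_pos: [0.5328, -0.095, 0.1567]
ee_rot: [3.141, 0.001, 1.572]
wrist_force: [0.1, -0.6, 0.1]
width: 0.0941
finger_force: 0.0
time: 22.75
tool_pos: [0.4646, -0.2624, 0.1563]
ee_rot: [-3.142, -0.001, 1.569]
wrist_force: [0.3, 0.4, -0.0]
width: 0.0939
finger_force: 0.0
[ 0.46481948 -0.26145514  0.15627178]
```

View pics/w8.png

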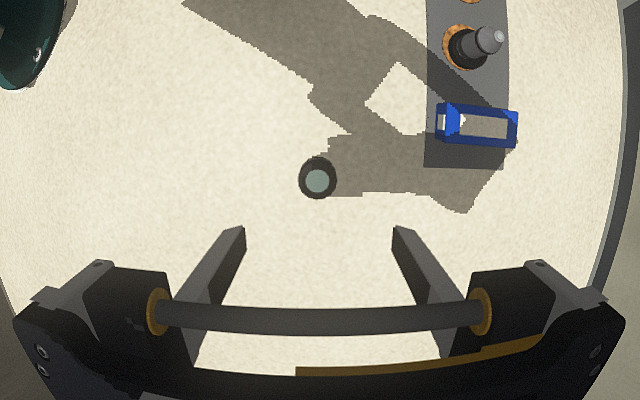

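Eyepiece lens at (317,180); long lens still upright in the cup at (465,47).

Run:
```python
from h import *
s=vision.snapshot("wrist");s["fish"]=1
print(at_z(s,[[317,180]],.046)[:,:2].round(4), robot.get_obs()["tool_pos"])
```

```text
[[ 0.4633 -0.2493]] [ 0.46504554 -0.26091935  0.15632391]
```

Eyepiece ≈ (0.464, −0.249).

```bash
python3 -m crank '[[0,[0.012,-0.001,0],[0,0,0]],[0,[0,0,0.045],[0,0,0]],[0,[0,0,0.045],[0,0,0]],[0,[0,0,0.04],[0,0,0]],[0,[0,0,0.012],[0,0,0]],[0,[0,0,0],[0,0,0]],[0,[0,0,0],[0,0,0]]]'; python3 -m crank '[[1,[0,0,0],[0,0,0]],[1,[0,0,0],[0,0,0]],[1,[0,0,0],[0,0,0]],[1,[0,0,0],[0,0,0]],[1,[0,0,0],[0,0,0]],[1,[0,0,0],[0,0,0]],[1,[0,0,0],[0,0,0]],[1,[0,0,0],[0,0,0]]]'; python3 -m crank '[[1,[0,0,0],[0,0,0]],[1,[0,0,0],[0,0,0]],[1,[0,0,0],[0,0,0]]]'
```

```text
time: 23.55
tool_pos: [0.4654, -0.2499, 0.0164]
ee_rot: [3.139, 0.002, 1.572]
wrist_force: [-0.2, 0.1, 0.7]
width: 0.094
finger_force: 0.0
time: 24.35
tool_pos: [0.4637, -0.2499, 0.0143]
ee_rot: [-3.141, -0.0, 1.571]
wrist_force: [0.4, -0.4, -0.1]
width: 0.0371
finger_force: 30.0
time: 24.65
tool_pos: [0.4637, -0.2498, 0.0143]
ee_rot: [-3.141, -0.0, 1.571]
wrist_force: [0.0, -0.3, -0.1]
width: 0.0369
finger_force: 30.0
```

```bash
python3 -m crank '[[1,[0,0,-0.02],[0,0,0]],[1,[0,0,-0.04],[0,0,0]],[1,[0.02,0,0],[0,0,0]],[1,[0.04,0,0],[0,0,0]],[1,[0.04,0,0],[0,0,0]],[1,[0.04,0,0],[0,0,0]],[1,[0.04,0,0],[0,0,0]],[1,[0.035,0.01,0],[0,0,0]]]'; python3 -m crank '[[1,[0.0168,0.022,0],[0,0,0]],[1,[0,0.035,0],[0,0,0]],[1,[0,0.035,0],[0,0,0]],[1,[0,0.035,0],[0,0,0]],[1,[0,0.025,0],[0,0,0]],[1,[0,0.01,0],[0,0,0]],[1,[0,0,0],[0,0,0]],[1,[0,0,0],[0,0,0]]]';python3 - <<'E'
from h import *
s=vision.snapshot("wrist");s["fish"]=1; cv2.imwrite("pics/w9.png",s["color"][:,:,::-1])
print(robot.get_obs()["tool_pos"])
E
```

```text
time: 25.45
tool_pos: [0.4727, -0.0329, 0.0742]
ee_rot: [-3.141, -0.0, 1.571]
wrist_force: [0.8, -0.9, -0.2]
width: 0.037
finger_force: 30.0
time: 26.25
tool_pos: [0.6347, -0.0179, 0.0739]
ee_rot: [-3.14, -0.0, 1.571]
wrist_force: [0.1, 0.5, -0.6]
width: 0.0372
finger_force: 30.0
[ 0.63453726 -0.01795003  0.07415661]
```

View pics/w9.png

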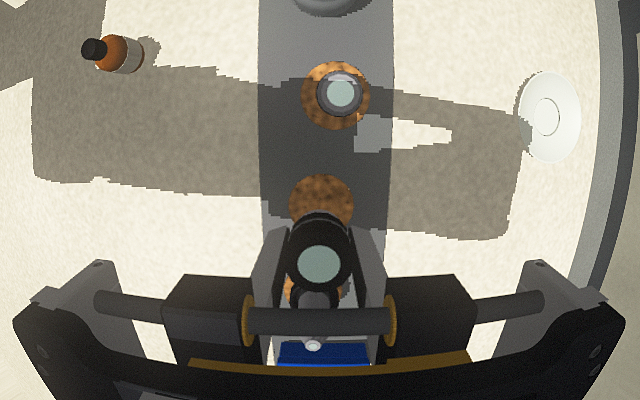

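Short lens stands centred on the left pad (340,94). Eyepiece in hand at (318,264). Middle pad: top edge (321,174), sides x≈289/355 at y≈203.

Run:
```python
from h import *
s=vision.snapshot("wrist");s["fish"]=1
p=at_z(s,[[288.5,203],[355,203],[321,174]],.006)[:,:2]
print("pad",(p[0,0]+p[1,0])/2,p[2,1]-.028,p[1,0]-p[0,0],"lens",at_z(s,[[318,264]],.106)[:,:2].round(4))
q=at_z(s,[[302,95],[370.5,95],[336,61],[336,130]],.006)[:,:2];print("padL",(q[0,0]+q[1,0])/2,(q[2,1]+q[3,1])/2,"short",at_z(s,[[340.5,93.5]],.046)[:,:2])
```

```text
pad 0.6371065751859617 -0.019065462591784762 0.055531797021464935 lens [[ 0.6343 -0.0185]]
padL 0.6482923955148197 0.07227024766291179 short [[0.64871939 0.07171754]]
```

```bash
python3 -m crank '[[1,[-0.0007,0.0025,0],[0,0,0]],[1,[0,0,0.025],[0,0,0]],[1,[0,0,0.015],[0,0,0]],[1,[0,0,0.008],[0,0,0]],[1,[0,0,0.003],[0,0,0]],[1,[0,0,0],[0,0,0]],[1,[0,0,0],[0,0,0]]]';python3 -m crank '[[1,[0,0,0.0015],[0,0,0]],[1,[0,0,0],[0,0,0]],[1,[0,0,0],[0,0,0]]]'
```

```text
time: 27.05
tool_pos: [0.6389, -0.0188, 0.0243]
ee_rot: [3.14, 0.0, 1.571]
wrist_force: [0.7, 0.0, -1.0]
width: 0.037
finger_force: 30.0
time: 27.35
tool_pos: [0.6385, -0.0187, 0.0222]
ee_rot: [3.141, 0.0, 1.571]
wrist_force: [-0.5, 0.4, -0.7]
width: 0.0369
finger_force: 30.0
```

```bash
python3 -m crank '[[1,[0,0,0.001],[0,0,0]],[1,[0,0,0],[0,0,0]],[1,[0,0,0],[0,0,0]]]'
```

```text
time: 27.65
tool_pos: [0.6382, -0.0187, 0.0208]
ee_rot: [-3.141, 0.0, 1.571]
wrist_force: [-0.3, 0.3, -1.5]
width: 0.0371
finger_force: 30.0
```

```bash
python3 -m crank '[[1,[0,0,0.001],[0,0,0]],[1,[0,0,0],[0,0,0]],[1,[0,0,0],[0,0,0]]]'
```

```text
time: 27.95
tool_pos: [0.6384, -0.0187, 0.0203]
ee_rot: [3.141, 0.0, 1.571]
wrist_force: [-0.6, 0.6, 1.2]
width: 0.0372
finger_force: 30.0
```

Contact; release, lift and check.

```bash
python3 -m crank '[[0.7,[0,0,0],[0,0,0]],[0.5,[0,0,0],[0,0,0]],[0.2,[0,0,0],[0,0,0]],[0,[0,0,0],[0,0,0]],[0,[0,0,0],[0,0,0]],[0,[0,0,0],[0,0,0]],[0,[0,0,0],[0,0,0]]]'; python3 -m crank '[[0,[0,0,-0.03],[0,0,0]],[0,[0,0,-0.045],[0,0,0]],[0,[0,0,-0.045],[0,0,0]],[0,[0,-0.03,-0.03],[0,0,0]],[0,[0,-0.045,0],[0,0,0]],[0,[0,-0.045,0],[0,0,0]],[0,[0,-0.045,0],[0,0,0]],[0,[0,-0.03,0],[0,0,0]]]'; python3 -m crank '[[0,[0,-0.03,0],[0,0,0]],[0,[0,0,0],[0,0,0]],[0,[0,0,0],[0,0,0]],[0,[0,0,0],[0,0,0]]]';python3 - <<'E'
from h import *
s=vision.snapshot("scene");t=vision.snapshot("top")
a=cv2.resize(s["color"][180:310,190:470,::-1],(784,364),interpolation=2); b=cv2.resize(t["color"][110:195,215:445,::-1],(784,230))
cv2.imwrite("pics/f.png",np.vstack([a,b])); 
for n,S in(("scene",s),("top",t)):
    P=cloud(S)
    for k,x,y in(("cup/long",.6295,-.1045),("eye",.6375,-.019),("short",.648,.073)):
        m=(np.hypot(P[...,0]-x,P[...,1]-y)<.035)&(P[...,2]>.012); Q=P[m]; z=np.percentile(Q[:,2],97); T=Q[Q[:,2]>z-.005]
        print(n,k,z.round(4),np.round(cv2.minEnclosingCircle(T[:,:2].astype(np.float32))[0],4))
o=robot.get_obs();print(o["time"],o["tool_pos"],o["finger_force"])
E
```

```text
time: 28.65
tool_pos: [0.6382, -0.0187, 0.0198]
ee_rot: [-3.142, 0.0, 1.571]
wrist_force: [0.1, -0.2, -0.3]
width: 0.0813
finger_force: 0.0
time: 29.45
tool_pos: [0.4407, -0.0186, 0.17]
ee_rot: [3.141, 0.0, 1.571]
wrist_force: [0.1, -0.3, 0.5]
width: 0.0941
finger_force: 0.0
time: 29.85
tool_pos: [0.4142, -0.0189, 0.1701]
ee_rot: [3.141, 0.0, 1.571]
wrist_force: [0.2, 0.5, -0.0]
width: 0.094
finger_force: 0.0
scene cup/long 0.0799 [ 0.6323 -0.1026]
scene eye 0.054 [ 0.639  -0.0188]
scene short 0.0477 [0.6503 0.0729]
top cup/long 0.0804 [ 0.632  -0.1009]
top eye 0.0548 [ 0.6412 -0.0167]
top short 0.0492 [0.6514 0.0751]
29.95 [ 0.41411199 -0.01884278  0.16979171] 0.0
```

View pics/f.png

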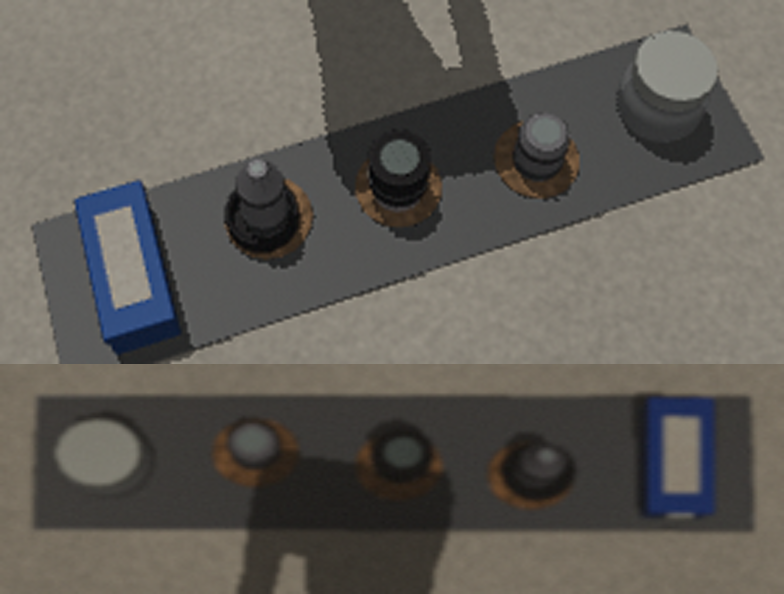

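The final check shows all the parts upright and centred on their pads, with the long lens in the cup. The box and jar are where they were. Handing in.

```bash
python3 -c "
from bench import robot
print(robot.close_job())"
```

```text
the job is handed in; nothing more can be done
None
```

The job is handed in at about 30 s on the robot's clock: the cup is on the pad by the slide box with the long objective standing in it, the eyepiece is on the middle pad, and the short objective is on the pad by the jar. The last pictures showed all of them upright and within about 4 mm of their pad centres; the hand-in returned no verdict.

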